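# Point out the things for changing a bulb in the dark

### The arm

A 6-joint arm with a two-finger parallel gripper is mounted at the origin on the work surface. World frame = base frame: x ahead of the robot, y to its left, z up, the work surface at z = 0. Lengths are in m, angles in degrees, forces in N, time in s.
With the tool pointing down it reaches from about 0.4 to 0.825 m from the base axis. Payload 7 kg.
Tool frame: the origin (TCP) lies between the finger pads, 19 mm behind the fingertips; this is the grasp point; z points along the fingers, y is the line along which they close (so a half turn about z gives the same grasp; the last joint's range is limited). The gripper opens to 88 mm and grips with 3 to 60 N. Pads are 19 mm wide; open, the fingers measure 130 mm over their backs; the gripper's body (78 mm by 193 mm) begins 47 mm behind the grasp point.
Start: joints at [88.7, 20.546, 0.682, 0, -70.136, -16.507], TCP at [0.206, 0.643, 0.245] pointing down, gripper open.
Joint ranges: [-176.03, 176.03], [-82.01, 121.73], [-58.28, 71.71], [-173.87, 95.51], [-174.79, -0.11], [-173.66, 173.66]. Speed limits (degrees/s): [136.94, 136.94, 172.46, 180, 180, 180].

### API

Orientations are given as [roll, pitch, yaw] about the fixed x, y, z axes, in that order (R = Rz(yaw) Ry(pitch) Rx(roll)).
In Python, from plant import ctrl, cams, workorder gives the robot as it stands.
- The arm moves only by the tool play_rows, never from a script. Its argument "motion" is a list of rows, each an object of numbers: "x", "y", "z": the shift along the tool's x, y, z normalised to -1 to 1, where 1 is 0.025 m; "rx", "ry", "rz": the turn, a rotation vector about the tool's x, y, z normalised to -1 to 1, where 1 is 4 degrees. A call has 1 to 20 rows; each row shifts and turns the commanded pose from where the row before left it, along the tool's axes as they then stand; what a row does not reach is not made up. A row lasts 1/8 s, in which the tool goes at most 62.5 mm and 10.7 degrees, less where a joint would pass 70% of its speed; a pose out of reach is approached as far as the arm can. A call with a number of a shift or a turn outside -1 to 1 is refused whole. A call with a gripper value outside its range is refused whole. "fingers" is the opening, from -1 (shut) to 1 (fully open), set as the call begins (left out, the last holds). The fingers move at their own pace and stop on an object; the grip force is fixed at half the most. Time passes only in rows, so rows that do not move let the fingers close. It gives the time, the measured TCP pose, the force, the opening and the grip force at its end, in the units of the state.
- ctrl.get_obs(): the state, without advancing time (a new reading comes with each control period).
- cams.snapshot(name): name is "scene" or "top" or "wrist"; returns the picture (420x560x3 uint8, blue, green, red); there is no depth.
- cams.get_calibration(name): a dict with "vertical_fov" (degrees; the focal length in pixels is half the picture's height over the tangent of half this angle, whatever the lens; pixels are square), "cx", "cy" (the principal point, pixels), "position" and "rotation" of the camera in the world. Camera axes: x right, y up, looking along -z (the intrinsics and any distortion apply to the point x, -y, -z); pixel columns grow to the right and rows downward; lengths in m; the calibration is good to about 2 mm. A picture is of the moment at which its call begins: read the wrist's pose just before it. get_calibration takes no time and is no camera call; for the wrist camera it gives the pose at the moment of the call.
- workorder.close_job(): hands the job in; it is judged then, once.
The state is a dict: "clock": time; "joint_pos": joint angles; "qvel": joint speeds; "tau": joint torques, N m; "tool_pos": TCP position; "orientation": TCP orientation; "force": force on the tool from outside, world axes, zero at the start; "moment": the same for the moment, N m; "opening": finger opening in m; "gripper_force": force on a finger pad.
Only numpy, scipy, OpenCV 4.12 (cv2) and the standard library are available. Lean on these libraries where they do the work, as an engineer would, in place of code of your own. Each camera call takes 0.05 s, during which the arm holds its last target. There are 200 camera calls.

### The job

Show what to take from the basket shelf for changing a lamp in a dark hallway, in the order of use: with the fingertips pointing down, point at the slim emergency light in the clip rail, then at the grey socket tester, then at the middle of the big round globe bulb (not the smaller pear-shaped one). Each time bring the fingertips to a few centimetres straight above the middle of the thing and stay there for a good two seconds, and finish with the hand drawn well away, a good 12 cm or more from each thing. Touch nothing at all, leave every thing where it is, and pass high over the pear bulb and the tub so that you never seem to point at them.

Things in the scene. Friction and masses are not known exactly. Their poses are not given: they have to be found in the camera images.
- shelf: fixed half-height tiled wall (front face 120 mm from the origin in +x, top 152 mm above the work surface) with a chrome wire basket before it. Origin: on the work surface under the basket's centre; x to the wall, y along it. Basket 240 mm (x) by 540 mm (y), mesh floor 100 mm and rim 149 mm up; four things stand in it 130 mm apart, in any order; a clip rail runs along its back.
- light_top (a point): middle of the top face of the slim white emergency light with black ends, 26 mm (x) by 250 mm (y) by 28 mm high, pinched level in the clip rail at the back of the basket, so that it cannot move; the clips stand 3 mm above its top. y runs along the light, z up. This top is 186 mm above the work surface.
- tester_top (a point): middle of the top face of the loose grey plastic socket tester, a block 70 x 60 x 42 mm lying in the basket with three brass plug pins (to 58 mm from the middle) sticking out level on its -x side; z up, 142 mm above the work surface
- globe_bulb_top (a point): topmost point, on the axis, of the big frosted globe bulb: a ball 95 mm across, standing with its cap down in a 50 x 50 x 40 mm carton foot, loose in the basket; 154 mm tall in all, so the top is about 254 mm above the work surface; z up
- pear_bulb_top (a point): topmost point, on the axis, of the smaller frosted pear-shaped bulb, 58 mm across, in a like carton foot, loose in the basket; 125 mm tall in all, so the top is about 225 mm above the work surface. Not to be pointed at.
- tub_top (a point): middle of the lid of the clear plastic tub, 96 x 106 x 63 mm with its lid, loose in the basket; z up. Not to be pointed at.
- globe_bulb: the globe bulb with its carton foot; origin at the middle of the foot's underside
- pear_bulb: the pear bulb with its carton foot; origin at the middle of the foot's underside
- socket_tester: the socket tester; origin at the middle of its underside
- tub: the lidded tub; origin at the middle of its underside
- emergency_light: the emergency light, fixed; origin at the middle of its underside

How it is judged:
By the outcome, as a careful person would: the job done as asked, in the order asked, and still so for the second after the job is handed in, with the robot touching nothing.
It also fails if it takes over 64 s, if anything falls off the work surface, if the arm or the gripper's body presses on something with over 40 N, if the wrist force passes 120 N, or if a joint passes its speed limit or range.

## Working session

There is one attempt and no reset: what is moved stays moved. The work goes in short steps, Python scripts to look and compute and a tool call to move; the robot and the scene stay as the last step left them, time stands still between calls to the robot, and variables do not carry over. Pictures are saved under pics/ and viewed, at most 10 in all, crops included, and the job is handed in when it is done.

Besides the shell and the picture viewer there is one more tool, called after ">>>" as a command line: name --argument value ..., lists and objects as JSON in quotes. play_rows: Moves the arm, as the interface text tells. Its arguments: {"type":"object","properties":{"motion":{"type":"array"},"fingers":{"type":"number"}},"required":["motion"]}

```bash
mkdir -p pics
python3 - <<'E'
from plant import ctrl,cams
import cv2
print(ctrl.get_obs())
for n in("scene","top"):
    c=cams.get_calibration(n);print(n,c)
    cv2.imwrite(f"pics/{n}0.png",cams.snapshot(n))
print(cams.get_calibration("wrist"))
E
```

```text
{'clock': 0.0, 'joint_pos': array([ 8.86991907e+01,  2.05908837e+01,  6.34312655e-01, -1.98681182e-02,
       -7.01370740e+01, -1.65072651e+01]), 'qvel': array([-0.11811246, -0.09576067, -0.12818405, -0.11487766, -0.0524153 ,
       -0.03557507]), 'tau': array([-4.82042105e-04, -5.82721674e+01,  2.93047446e+01,  6.99722752e+00,
        6.70033711e-03, -1.58403782e-04]), 'tool_pos': array([0.20631514, 0.6422119 , 0.24443379]), 'orientation': array([ 1.79904907e+02, -8.70294572e-03, -1.78148331e+01]), 'force': array([-1.70448791,  0.69233077, -0.44087568]), 'moment': array([-0.01252202,  0.05225649,  0.02971532]), 'gripper_force': 0.0, 'opening': 0.08770056812636616}
scene {'vertical_fov': 49.969771733474175, 'cx': 276.3239031194963, 'cy': 197.76174273801934, 'position': array([1.11928207, 0.42374019, 0.70600968]), 'rotation': array([ 51.57933184,  -1.10366553, 125.86164183])}
top {'vertical_fov': 47.110253785610844, 'cx': 282.275468000826, 'cy': 208.29046316710577, 'position': array([0.53579115, 0.03371834, 1.17838777]), 'rotation': array([  3.03312473,   0.17804256, -89.69351886])}
{'vertical_fov': 69.81268468477226, 'cx': 279.81027418039827, 'cy': 212.199750516085, 'position': array([0.28341729, 0.61803944, 0.38446717]), 'rotation': array([-1.72288389e+01, -1.05237928e-01, -1.07821729e+02])}
```

View pics/scene0.png

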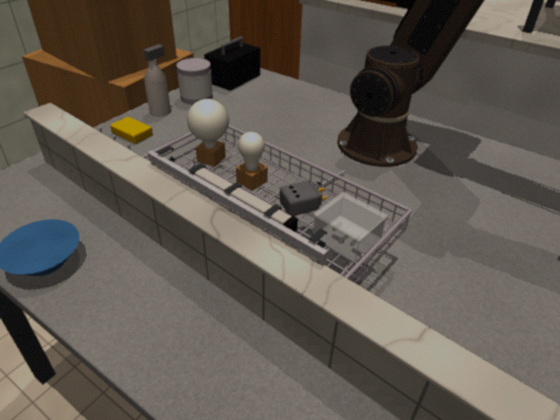

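View pics/top0.png

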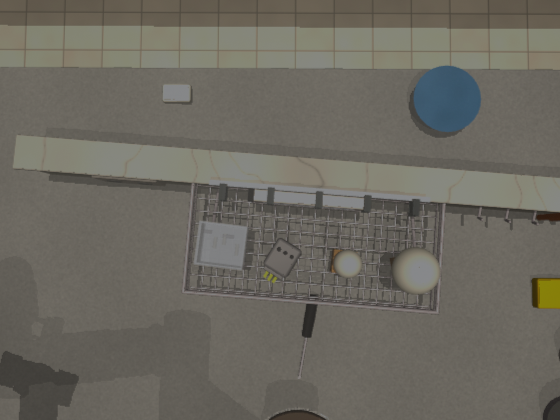

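The scene view shows globe (208,120), pear (251,145), tester (300,197), tub (350,220) and the light behind them. The top view shows globe (416,271), pear (347,264), tester (283,258), tub (222,246) and the light around (310,198). I'll zoom in next.

Run:
```python
import cv2
a=cv2.imread("pics/top0.png")[170:320,180:450];cv2.imwrite("pics/tc.png",cv2.convertScaleAbs(cv2.resize(a,(800,444),interpolation=cv2.INTER_CUBIC),alpha=1.5))
a=cv2.imread("pics/scene0.png")[85:275,140:420];cv2.imwrite("pics/sc.png",cv2.convertScaleAbs(cv2.resize(a,(800,543),interpolation=cv2.INTER_CUBIC),alpha=1.5))
```

```text
(no output)
```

View pics/tc.png

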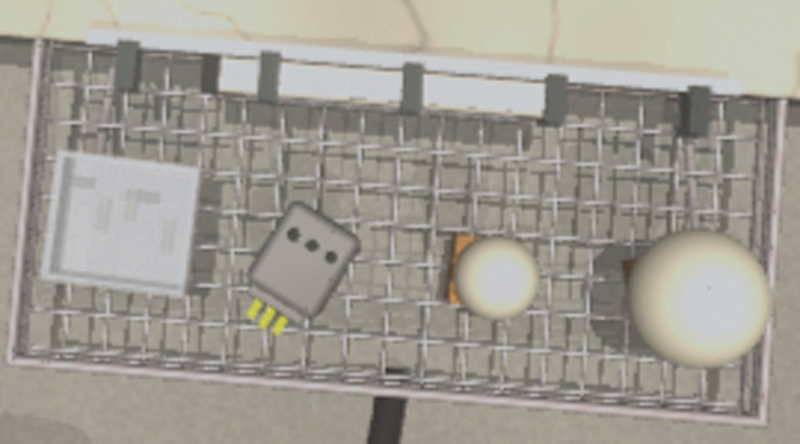

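View pics/sc.png

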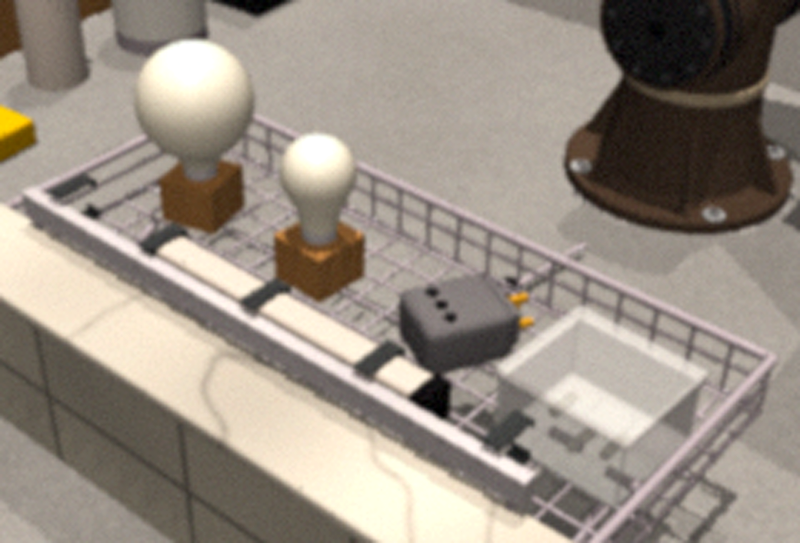

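The top crop shows the light from about x=203 to 563 along y≈73 to 97, tester top (304,257), pear (498,278) and globe (700,298). In the scene crop, globe is at (196,99), pear ball at (318,172), tester top about (460,308), and the light's near end at (432,395).

```bash
cat > h.py <<'E'
import numpy as np
from scipy.spatial.transform import Rotation as R
def ray(c,u,v):
    f=210/np.tan(np.radians(c["vertical_fov"]/2))
    d=R.from_euler("xyz",c["rotation"],degrees=True).apply([(u-c["cx"])/f,-(v-c["cy"])/f,-1])
    return np.array(c["position"]),d
def atz(c,u,v,z):
    p,d=ray(c,u,v);return p+d*(z-p[2])/d[2]
def tri(rs):
    A=0;b=0
    for p,d in rs:
        d=d/np.linalg.norm(d);M=np.eye(3)-np.outer(d,d);A=A+M;b=b+M@p
    x=np.linalg.solve(A,b);return x,[np.linalg.norm(np.cross(x-p,d/np.linalg.norm(d))) for p,d in rs]
def proj(c,P):
    f=210/np.tan(np.radians(c["vertical_fov"]/2))
    q=R.from_euler("xyz",c["rotation"],degrees=True).inv().apply(np.array(P)-c["position"])
    return np.array([c["cx"]-f*q[0]/q[2],c["cy"]+f*q[1]/q[2]])
E
python3 - <<'E'
from plant import cams
from h import *
np.set_printoptions(precision=4,suppress=True)
T=cams.get_calibration("top");S=cams.get_calibration("scene")
t=lambda x,y:(180+x/2.963-.33,170+y/2.963-.33)
s=lambda x,y:(140+x/2.857-.33,85+y/2.857-.33)
for n,a,b,z in [("globe c",(700,298),(196,99),.2065),("pear c",(498,278),(318,172),.196),("tester",(304,257),(460,308),.142),("tub",(122,223),None,.163),
 ("light L",(203,73),None,.186),("light R",(563,97),None,.186),("light clip",(413,88),(267,294),.189),("rimA",(10,360),(770,357),.149),("rimB",(765,422),None,.149),("rimC",(785,97),None,.149),("rimD",(40,40),None,.149)]:
    print(n,atz(T,*t(*a),z), atz(S,*s(*b),z) if b else"", tri([ray(T,*t(*a)),ray(S,*s(*b))]) if b else "")
E
```

```text
globe c [ 0.4643 -0.2316  0.2065] [ 0.4644 -0.2286  0.2065] (array([ 0.4635, -0.231 ,  0.2055]), [np.float64(0.0011089196236210848), np.float64(0.0011089196236210765)])
pear c [ 0.4763 -0.0964  0.196 ] [ 0.4779 -0.0945  0.196 ] (array([ 0.4761, -0.0964,  0.1944]), [np.float64(0.0002964605760071783), np.float64(0.00029646057600720706)])
tester [0.4874 0.0367 0.142 ] [0.4922 0.0454 0.142 ] (array([0.4858, 0.0387, 0.135 ]), [np.float64(0.0024061926082693144), np.float64(0.0024061926082693664)])
tub [0.5117 0.166  0.163 ]  
light L [0.6169 0.1077 0.186 ]  
light R [ 0.6014 -0.1432  0.186 ]  
light clip [ 0.607  -0.0385  0.189 ] [ 0.6095 -0.0335  0.189 ] (array([ 0.6065, -0.0378,  0.1853]), [np.float64(0.0012283601704145598), np.float64(0.0012283601704143941)])
rimA [0.4131 0.2468 0.149 ] [0.4175 0.2482 0.149 ] (array([0.4128, 0.2473, 0.1454]), [np.float64(0.00027666600791656525), np.float64(0.00027666600791659995)])
rimB [ 0.3723 -0.2928  0.149 ]  
rimC [ 0.6047 -0.31    0.149 ]  
rimD [0.6433 0.2288 0.149 ]
```

>>> play_rows --motion '[{"z":-0.34,"rz":0.95},{"z":-0.34,"rz":0.95},{"z":-0.34,"rz":0.95},{"z":-0.34,"rz":0.95},{"z":-0.34,"rz":0.95},{"z":-0.34,"rz":0.95},{"z":-0.34,"rz":0.95},{"z":-0.34,"rz":0.95},{"z":-0.34,"rz":0.95},{"z":-0.34,"rz":0.95},{"z":-0.34,"rz":0.95},{"z":-0.34,"rz":0.95},{"z":-0.34,"rz":0.95},{"z":-0.34,"rz":0.95},{"z":-0.34,"rz":0.95},{"z":-0.34,"rz":0.95},{"z":-0.34,"rz":0.95},{"z":-0.34,"rz":0.95},{"z":-0.34,"rz":0.95}]' --fingers -1

```text
$.motion[0]: bad value
```

>>> play_rows --motion '[{"x":0,"y":0,"z":-0.34,"rx":0,"ry":0,"rz":0.95},{"x":0,"y":0,"z":-0.34,"rx":0,"ry":0,"rz":0.95},{"x":0,"y":0,"z":-0.34,"rx":0,"ry":0,"rz":0.95},{"x":0,"y":0,"z":-0.34,"rx":0,"ry":0,"rz":0.95},{"x":0,"y":0,"z":-0.34,"rx":0,"ry":0,"rz":0.95},{"x":0,"y":0,"z":-0.34,"rx":0,"ry":0,"rz":0.95},{"x":0,"y":0,"z":-0.34,"rx":0,"ry":0,"rz":0.95},{"x":0,"y":0,"z":-0.34,"rx":0,"ry":0,"rz":0.95},{"x":0,"y":0,"z":-0.34,"rx":0,"ry":0,"rz":0.95},{"x":0,"y":0,"z":-0.34,"rx":0,"ry":0,"rz":0.95},{"x":0,"y":0,"z":-0.34,"rx":0,"ry":0,"rz":0.95},{"x":0,"y":0,"z":-0.34,"rx":0,"ry":0,"rz":0.95},{"x":0,"y":0,"z":-0.34,"rx":0,"ry":0,"rz":0.95},{"x":0,"y":0,"z":-0.34,"rx":0,"ry":0,"rz":0.95},{"x":0,"y":0,"z":-0.34,"rx":0,"ry":0,"rz":0.95},{"x":0,"y":0,"z":-0.34,"rx":0,"ry":0,"rz":0.95},{"x":0,"y":0,"z":-0.34,"rx":0,"ry":0,"rz":0.95},{"x":0,"y":0,"z":-0.34,"rx":0,"ry":0,"rz":0.95},{"x":0,"y":0,"z":-0.34,"rx":0,"ry":0,"rz":0.95}]' --fingers -1

```text
clock: 2.48
tool_pos: [0.2064, 0.6425, 0.4065]
orientation: [180.0, -0.1, -90.1]
force: [-0.2, -0.8, 0.0]
opening: 0.0006
gripper_force: 0.0
```

>>> play_rows --motion '[{"x":0.8,"y":-0.49,"z":0,"rx":0,"ry":0,"rz":0},{"x":0.8,"y":-0.49,"z":0,"rx":0,"ry":0,"rz":0},{"x":0.8,"y":-0.49,"z":0,"rx":0,"ry":0,"rz":0},{"x":0.8,"y":-0.49,"z":0,"rx":0,"ry":0,"rz":0},{"x":0.8,"y":-0.49,"z":0,"rx":0,"ry":0,"rz":0},{"x":0.8,"y":-0.49,"z":0,"rx":0,"ry":0,"rz":0},{"x":0.8,"y":-0.49,"z":0,"rx":0,"ry":0,"rz":0},{"x":0.8,"y":-0.49,"z":0,"rx":0,"ry":0,"rz":0},{"x":0.8,"y":-0.49,"z":0,"rx":0,"ry":0,"rz":0},{"x":0.8,"y":-0.49,"z":0,"rx":0,"ry":0,"rz":0},{"x":0.8,"y":-0.49,"z":0,"rx":0,"ry":0,"rz":0},{"x":0.8,"y":-0.49,"z":0,"rx":0,"ry":0,"rz":0},{"x":0.8,"y":-0.49,"z":0,"rx":0,"ry":0,"rz":0},{"x":0.8,"y":-0.49,"z":0,"rx":0,"ry":0,"rz":0},{"x":0.8,"y":-0.49,"z":0,"rx":0,"ry":0,"rz":0},{"x":0.8,"y":-0.49,"z":0,"rx":0,"ry":0,"rz":0},{"x":0.8,"y":-0.49,"z":0,"rx":0,"ry":0,"rz":0},{"x":0.8,"y":-0.49,"z":0,"rx":0,"ry":0,"rz":0},{"x":0.8,"y":-0.49,"z":0,"rx":0,"ry":0,"rz":0},{"x":0.8,"y":-0.49,"z":0,"rx":0,"ry":0,"rz":0}]'

```text
clock: 4.97
tool_pos: [0.4519, 0.2412, 0.4069]
orientation: [180.0, 0.0, -90.0]
force: [0.0, 0.3, -1.2]
opening: 0.0004
gripper_force: 0.0
```

>>> play_rows --motion '[{"x":0.8,"y":-0.49,"z":0,"rx":0,"ry":0,"rz":0},{"x":0.8,"y":-0.49,"z":0,"rx":0,"ry":0,"rz":0},{"x":0.8,"y":-0.49,"z":0,"rx":0,"ry":0,"rz":0},{"x":0.8,"y":-0.49,"z":0,"rx":0,"ry":0,"rz":0},{"x":0.8,"y":-0.49,"z":0,"rx":0,"ry":0,"rz":0},{"x":0.8,"y":-0.49,"z":0,"rx":0,"ry":0,"rz":0},{"x":0.8,"y":-0.49,"z":0,"rx":0,"ry":0,"rz":0},{"x":0.8,"y":-0.49,"z":0,"rx":0,"ry":0,"rz":0},{"x":0.8,"y":-0.49,"z":0,"rx":0,"ry":0,"rz":0},{"x":0.8,"y":-0.49,"z":0,"rx":0,"ry":0,"rz":0},{"x":0.8,"y":-0.49,"z":0,"rx":0,"ry":0,"rz":0},{"x":0.8,"y":-0.49,"z":0,"rx":0,"ry":0,"rz":0},{"x":0.8,"y":-0.49,"z":0,"rx":0,"ry":0,"rz":0},{"x":0,"y":0,"z":0,"rx":0,"ry":0,"rz":0}]'

```text
clock: 6.72
tool_pos: [0.6109, -0.0193, 0.4061]
orientation: [179.9, -0.0, -90.1]
force: [-1.6, 0.3, 0.3]
opening: 0.0005
gripper_force: 0.0
```

Run:
```python
from plant import ctrl,cams
import cv2
from h import *
print(ctrl.get_obs()["tool_pos"],ctrl.get_obs()["joint_pos"])
c=cams.get_calibration("wrist");im=cams.snapshot("wrist")
for P in[(.609,-.018,.186),(.6169,.1077,.186),(.6014,-.1432,.186),(.4874,.0367,.142),(.4643,-.2316,.254),(.607,-.0385,.189)]:
    u,v=proj(c,P);print(P,u,v);cv2.circle(im,(int(u),int(v)),3,(0,0,255),1)
cv2.imwrite("pics/w1.png",cv2.convertScaleAbs(cv2.resize(im,None,fx=1.4,fy=1.4),alpha=1.5))
```

```text
[ 0.61089717 -0.01927768  0.40613978] [ 1.64843727e+01  1.12866891e+01  8.39341976e+00  4.74562567e-03
 -8.71763563e+01 -1.66048670e+01]
(0.609, -0.018, 0.186) 281.50899646845073 188.79488846037162
(0.6169, 0.1077, 0.186) 275.69712903671797 280.11706660566927
(0.6014, -0.1432, 0.186) 288.35136360337845 77.4448043994303
(0.4874, 0.0367, 0.142) 367.1698828912881 219.47852407512144
(0.4643, -0.2316, 0.254) 463.3440414954449 -54.773999388336705
(0.607, -0.0385, 0.189) 283.1906857924674 172.5447722272463
```

View pics/w1.png

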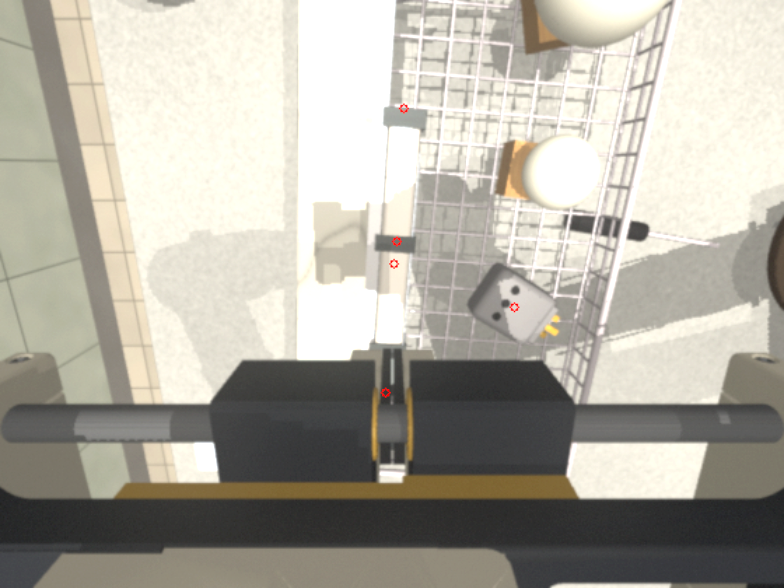

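The wrist view shows predicted points landing on the tester top (515,305) and along the light. The light's centreline is about 3 mm further toward -x, so I'll aim at (0.607, -0.018).

>>> play_rows --motion '[{"x":0,"y":0.08,"z":0.55,"rx":0,"ry":0,"rz":0},{"x":0,"y":0.08,"z":0.55,"rx":0,"ry":0,"rz":0},{"x":0,"y":0,"z":0.55,"rx":0,"ry":0,"rz":0},{"x":0,"y":0,"z":0.55,"rx":0,"ry":0,"rz":0},{"x":0,"y":0,"z":0.55,"rx":0,"ry":0,"rz":0},{"x":0,"y":0,"z":0.55,"rx":0,"ry":0,"rz":0},{"x":0,"y":0,"z":0.55,"rx":0,"ry":0,"rz":0},{"x":0,"y":0,"z":0.55,"rx":0,"ry":0,"rz":0},{"x":0,"y":0,"z":0.55,"rx":0,"ry":0,"rz":0},{"x":0,"y":0,"z":0.55,"rx":0,"ry":0,"rz":0},{"x":0,"y":0,"z":0.55,"rx":0,"ry":0,"rz":0},{"x":0,"y":0,"z":0.55,"rx":0,"ry":0,"rz":0},{"x":0,"y":0,"z":0,"rx":0,"ry":0,"rz":0},{"x":0,"y":0,"z":0,"rx":0,"ry":0,"rz":0},{"x":0,"y":0,"z":0,"rx":0,"ry":0,"rz":0},{"x":0,"y":0,"z":0,"rx":0,"ry":0,"rz":0}]'

```text
clock: 8.78
tool_pos: [0.6068, -0.0174, 0.2424]
orientation: [-180.0, 0.0, -90.0]
force: [-0.2, 0.7, 0.8]
opening: 0.0004
gripper_force: 0.0
```

>>> play_rows --motion '[{"x":0,"y":0,"z":0,"rx":0,"ry":0,"rz":0},{"x":0,"y":0,"z":0,"rx":0,"ry":0,"rz":0},{"x":0,"y":0,"z":0,"rx":0,"ry":0,"rz":0},{"x":0,"y":0,"z":0,"rx":0,"ry":0,"rz":0},{"x":0,"y":0,"z":0,"rx":0,"ry":0,"rz":0},{"x":0,"y":0,"z":0,"rx":0,"ry":0,"rz":0},{"x":0,"y":0,"z":0,"rx":0,"ry":0,"rz":0},{"x":0,"y":0,"z":0,"rx":0,"ry":0,"rz":0},{"x":0,"y":0,"z":0,"rx":0,"ry":0,"rz":0},{"x":0,"y":0,"z":0,"rx":0,"ry":0,"rz":0},{"x":0,"y":0,"z":0,"rx":0,"ry":0,"rz":0},{"x":0,"y":0,"z":0,"rx":0,"ry":0,"rz":0},{"x":0,"y":0,"z":0,"rx":0,"ry":0,"rz":0},{"x":0,"y":0,"z":0,"rx":0,"ry":0,"rz":0},{"x":0,"y":0,"z":0,"rx":0,"ry":0,"rz":0},{"x":0,"y":0,"z":0,"rx":0,"ry":0,"rz":0},{"x":0,"y":0,"z":0,"rx":0,"ry":0,"rz":0},{"x":0,"y":0,"z":0,"rx":0,"ry":0,"rz":0},{"x":0,"y":0,"z":0,"rx":0,"ry":0,"rz":0},{"x":0,"y":0,"z":0,"rx":0,"ry":0,"rz":0}]'

```text
clock: 11.28
tool_pos: [0.6066, -0.0174, 0.2419]
orientation: [180.0, -0.0, -90.0]
force: [0.0, -0.7, -0.0]
opening: 0.0007
gripper_force: 0.0
```

Run:
```python
from plant import cams
import cv2
a=cv2.imread("pics/top0.png")
t=cams.snapshot("top")[150:330,180:450];s=cams.snapshot("scene")[60:275,120:420]
cv2.imwrite("pics/p1.png",cv2.convertScaleAbs(cv2.hconcat([cv2.resize(t,(400,267)),cv2.resize(s,(373,267))]),alpha=1.5))
```

```text
(no output)
```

View pics/p1.png

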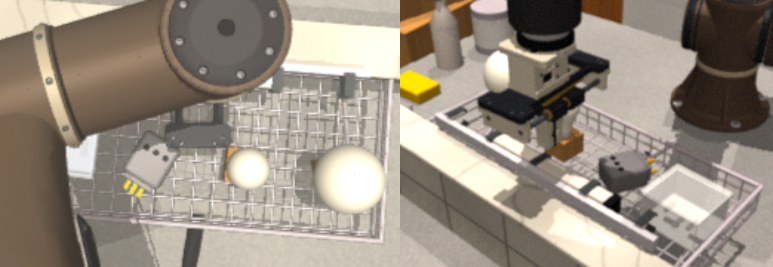

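The picture shows the fingers right above the light with nothing disturbed. Next is the tester.

>>> play_rows --motion '[{"x":0,"y":0,"z":-0.6,"rx":0,"ry":0,"rz":0},{"x":0,"y":0,"z":-0.6,"rx":0,"ry":0,"rz":0},{"x":0,"y":0,"z":-0.6,"rx":0,"ry":0,"rz":0},{"x":0,"y":0,"z":-0.6,"rx":0,"ry":0,"rz":0},{"x":0,"y":0,"z":-0.6,"rx":0,"ry":0,"rz":0},{"x":0,"y":0,"z":-0.6,"rx":0,"ry":0,"rz":0},{"x":0,"y":0,"z":-0.6,"rx":0,"ry":0,"rz":0},{"x":0,"y":0,"z":-0.6,"rx":0,"ry":0,"rz":0},{"x":-0.275,"y":0.6,"z":0,"rx":0,"ry":0,"rz":0},{"x":-0.275,"y":0.6,"z":0,"rx":0,"ry":0,"rz":0},{"x":-0.275,"y":0.6,"z":0,"rx":0,"ry":0,"rz":0},{"x":-0.275,"y":0.6,"z":0,"rx":0,"ry":0,"rz":0},{"x":-0.275,"y":0.6,"z":0,"rx":0,"ry":0,"rz":0},{"x":-0.275,"y":0.6,"z":0,"rx":0,"ry":0,"rz":0},{"x":-0.275,"y":0.6,"z":0,"rx":0,"ry":0,"rz":0},{"x":-0.275,"y":0.6,"z":0,"rx":0,"ry":0,"rz":0},{"x":0,"y":0,"z":0,"rx":0,"ry":0,"rz":0}]'

```text
clock: 13.5
tool_pos: [0.4857, 0.0381, 0.3624]
orientation: [-179.9, 0.0, -89.9]
force: [1.4, -0.3, -0.1]
opening: 0.0007
gripper_force: 0.0
```

>>> play_rows --motion '[{"x":0,"y":0,"z":0.65,"rx":0,"ry":0,"rz":0},{"x":0,"y":0,"z":0.65,"rx":0,"ry":0,"rz":0},{"x":0,"y":0,"z":0.65,"rx":0,"ry":0,"rz":0},{"x":0,"y":0,"z":0.65,"rx":0,"ry":0,"rz":0},{"x":0,"y":0,"z":0.65,"rx":0,"ry":0,"rz":0},{"x":0,"y":0,"z":0.65,"rx":0,"ry":0,"rz":0},{"x":0,"y":0,"z":0.65,"rx":0,"ry":0,"rz":0},{"x":0,"y":0,"z":0.65,"rx":0,"ry":0,"rz":0},{"x":0,"y":0,"z":0.65,"rx":0,"ry":0,"rz":0},{"x":0,"y":0,"z":0.65,"rx":0,"ry":0,"rz":0},{"x":0,"y":0,"z":0,"rx":0,"ry":0,"rz":0},{"x":0,"y":0,"z":0,"rx":0,"ry":0,"rz":0},{"x":0,"y":0,"z":0,"rx":0,"ry":0,"rz":0}]'

```text
clock: 15.12
tool_pos: [0.487, 0.0378, 0.2]
orientation: [-179.9, 0.0, -90.0]
force: [-0.1, -0.0, 0.4]
opening: 0.0004
gripper_force: 0.0
```

>>> play_rows --motion '[{"x":0,"y":0,"z":0,"rx":0,"ry":0,"rz":0},{"x":0,"y":0,"z":0,"rx":0,"ry":0,"rz":0},{"x":0,"y":0,"z":0,"rx":0,"ry":0,"rz":0},{"x":0,"y":0,"z":0,"rx":0,"ry":0,"rz":0},{"x":0,"y":0,"z":0,"rx":0,"ry":0,"rz":0},{"x":0,"y":0,"z":0,"rx":0,"ry":0,"rz":0},{"x":0,"y":0,"z":0,"rx":0,"ry":0,"rz":0},{"x":0,"y":0,"z":0,"rx":0,"ry":0,"rz":0},{"x":0,"y":0,"z":0,"rx":0,"ry":0,"rz":0},{"x":0,"y":0,"z":0,"rx":0,"ry":0,"rz":0},{"x":0,"y":0,"z":0,"rx":0,"ry":0,"rz":0},{"x":0,"y":0,"z":0,"rx":0,"ry":0,"rz":0},{"x":0,"y":0,"z":0,"rx":0,"ry":0,"rz":0},{"x":0,"y":0,"z":0,"rx":0,"ry":0,"rz":0},{"x":0,"y":0,"z":0,"rx":0,"ry":0,"rz":0},{"x":0,"y":0,"z":0,"rx":0,"ry":0,"rz":0},{"x":0,"y":0,"z":0,"rx":0,"ry":0,"rz":0},{"x":0,"y":0,"z":0,"rx":0,"ry":0,"rz":0},{"x":0,"y":0,"z":0,"rx":0,"ry":0,"rz":0},{"x":0,"y":0,"z":0,"rx":0,"ry":0,"rz":0}]'

```text
clock: 17.62
tool_pos: [0.4866, 0.0376, 0.1993]
orientation: [180.0, -0.0, -90.0]
force: [0.1, 0.2, -0.1]
opening: 0.0005
gripper_force: 0.0
```

Run:
```python
from plant import cams
import cv2
t=cams.snapshot("wrist");s=cams.snapshot("scene")[60:275,120:420]
cv2.imwrite("pics/p2.png",cv2.convertScaleAbs(cv2.hconcat([cv2.resize(t,(400,300)),cv2.resize(s,(400,300))]),alpha=1.5))
```

```text
(no output)
```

View pics/p2.png

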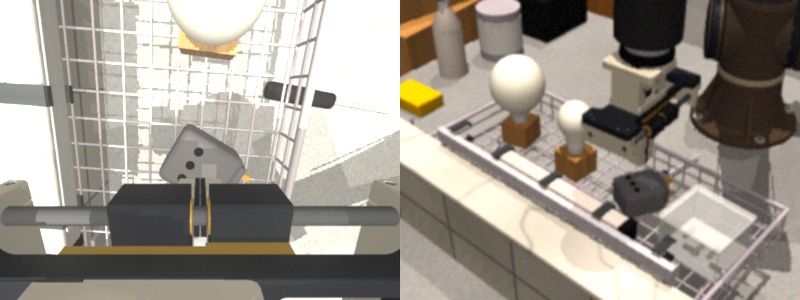

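The wrist and scene views show the hand above the tester, everything standing. Next is the globe, passing high over the pear.

>>> play_rows --motion '[{"x":0,"y":0,"z":-0.8,"rx":0,"ry":0,"rz":0},{"x":0,"y":0,"z":-0.8,"rx":0,"ry":0,"rz":0},{"x":0,"y":0,"z":-0.8,"rx":0,"ry":0,"rz":0},{"x":0,"y":0,"z":-0.8,"rx":0,"ry":0,"rz":0},{"x":0,"y":0,"z":-0.8,"rx":0,"ry":0,"rz":0},{"x":0,"y":0,"z":-0.8,"rx":0,"ry":0,"rz":0},{"x":0,"y":0,"z":-0.8,"rx":0,"ry":0,"rz":0},{"x":0,"y":0,"z":-0.8,"rx":0,"ry":0,"rz":0},{"x":0,"y":0,"z":-0.8,"rx":0,"ry":0,"rz":0},{"x":0,"y":0,"z":-0.8,"rx":0,"ry":0,"rz":0},{"x":0,"y":0,"z":-0.8,"rx":0,"ry":0,"rz":0},{"x":0,"y":0,"z":0,"rx":0,"ry":0,"rz":0}]'

```text
clock: 19.23
tool_pos: [0.4871, 0.0377, 0.4208]
orientation: [-179.9, 0.0, -90.0]
force: [-0.4, -0.9, -0.1]
opening: 0.0005
gripper_force: 0.0
```

>>> play_rows --motion '[{"x":0.768,"y":0.064,"z":0,"rx":0,"ry":0,"rz":0},{"x":0.768,"y":0.064,"z":0,"rx":0,"ry":0,"rz":0},{"x":0.768,"y":0.064,"z":0,"rx":0,"ry":0,"rz":0},{"x":0.768,"y":0.064,"z":0,"rx":0,"ry":0,"rz":0},{"x":0.768,"y":0.064,"z":0,"rx":0,"ry":0,"rz":0},{"x":0.768,"y":0.064,"z":0,"rx":0,"ry":0,"rz":0},{"x":0.768,"y":0.064,"z":0,"rx":0,"ry":0,"rz":0},{"x":0.768,"y":0.064,"z":0,"rx":0,"ry":0,"rz":0},{"x":0.768,"y":0.064,"z":0,"rx":0,"ry":0,"rz":0},{"x":0.768,"y":0.064,"z":0,"rx":0,"ry":0,"rz":0},{"x":0.768,"y":0.064,"z":0,"rx":0,"ry":0,"rz":0},{"x":0.768,"y":0.064,"z":0,"rx":0,"ry":0,"rz":0},{"x":0.768,"y":0.064,"z":0,"rx":0,"ry":0,"rz":0},{"x":0.768,"y":0.064,"z":0,"rx":0,"ry":0,"rz":0},{"x":0,"y":0,"z":0,"rx":0,"ry":0,"rz":0},{"x":0,"y":0,"z":0,"rx":0,"ry":0,"rz":0}]'

```text
clock: 21.22
tool_pos: [0.4637, -0.2314, 0.4189]
orientation: [180.0, 0.0, -90.0]
force: [-0.6, 0.1, -0.1]
opening: 0.0005
gripper_force: 0.0
```

>>> play_rows --motion '[{"x":0,"y":0,"z":0.54,"rx":0,"ry":0,"rz":0},{"x":0,"y":0,"z":0.54,"rx":0,"ry":0,"rz":0},{"x":0,"y":0,"z":0.54,"rx":0,"ry":0,"rz":0},{"x":0,"y":0,"z":0.54,"rx":0,"ry":0,"rz":0},{"x":0,"y":0,"z":0.54,"rx":0,"ry":0,"rz":0},{"x":0,"y":0,"z":0.54,"rx":0,"ry":0,"rz":0},{"x":0,"y":0,"z":0.54,"rx":0,"ry":0,"rz":0},{"x":0,"y":0,"z":0.54,"rx":0,"ry":0,"rz":0},{"x":0,"y":0,"z":0,"rx":0,"ry":0,"rz":0},{"x":0,"y":0,"z":0,"rx":0,"ry":0,"rz":0},{"x":0,"y":0,"z":0,"rx":0,"ry":0,"rz":0}]'

```text
clock: 22.6
tool_pos: [0.4645, -0.2313, 0.312]
orientation: [-179.9, -0.0, -90.0]
force: [-0.2, -0.1, 0.0]
opening: 0.0004
gripper_force: 0.0
```

>>> play_rows --motion '[{"x":0,"y":0,"z":0,"rx":0,"ry":0,"rz":0},{"x":0,"y":0,"z":0,"rx":0,"ry":0,"rz":0},{"x":0,"y":0,"z":0,"rx":0,"ry":0,"rz":0},{"x":0,"y":0,"z":0,"rx":0,"ry":0,"rz":0},{"x":0,"y":0,"z":0,"rx":0,"ry":0,"rz":0},{"x":0,"y":0,"z":0,"rx":0,"ry":0,"rz":0},{"x":0,"y":0,"z":0,"rx":0,"ry":0,"rz":0},{"x":0,"y":0,"z":0,"rx":0,"ry":0,"rz":0},{"x":0,"y":0,"z":0,"rx":0,"ry":0,"rz":0},{"x":0,"y":0,"z":0,"rx":0,"ry":0,"rz":0},{"x":0,"y":0,"z":0,"rx":0,"ry":0,"rz":0},{"x":0,"y":0,"z":0,"rx":0,"ry":0,"rz":0},{"x":0,"y":0,"z":0,"rx":0,"ry":0,"rz":0},{"x":0,"y":0,"z":0,"rx":0,"ry":0,"rz":0},{"x":0,"y":0,"z":0,"rx":0,"ry":0,"rz":0},{"x":0,"y":0,"z":0,"rx":0,"ry":0,"rz":0},{"x":0,"y":0,"z":0,"rx":0,"ry":0,"rz":0},{"x":0,"y":0,"z":0,"rx":0,"ry":0,"rz":0},{"x":0,"y":0,"z":0,"rx":0,"ry":0,"rz":0},{"x":0,"y":0,"z":0,"rx":0,"ry":0,"rz":0}]'

```text
clock: 25.1
tool_pos: [0.4642, -0.2312, 0.3114]
orientation: [180.0, -0.0, -90.0]
force: [0.3, -0.4, 0.4]
opening: 0.0007
gripper_force: 0.0
```

Run:
```python
from plant import cams
import cv2
t=cams.snapshot("wrist");s=cams.snapshot("scene")[60:275,120:420]
cv2.imwrite("pics/p3.png",cv2.convertScaleAbs(cv2.hconcat([cv2.resize(t,(400,300)),cv2.resize(s,(400,300))]),alpha=1.5))
```

```text
(no output)
```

View pics/p3.png

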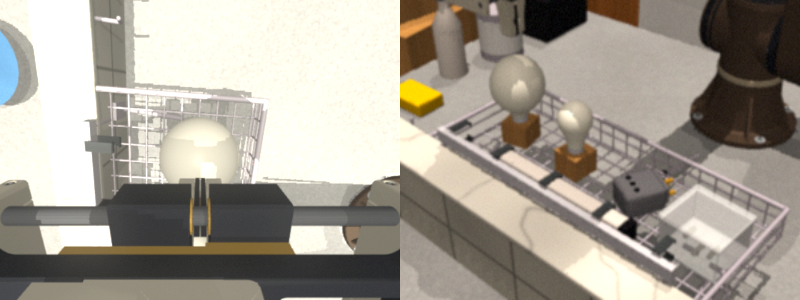

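The views show the fingertips centred over the globe and everything in place. Now I'll draw the hand up and away.

>>> play_rows --motion '[{"x":0,"y":0,"z":-0.8,"rx":0,"ry":0,"rz":0},{"x":0,"y":0,"z":-0.8,"rx":0,"ry":0,"rz":0},{"x":0,"y":0,"z":-0.8,"rx":0,"ry":0,"rz":0},{"x":0,"y":0,"z":-0.8,"rx":0,"ry":0,"rz":0},{"x":0,"y":0,"z":-0.8,"rx":0,"ry":0,"rz":0},{"x":0,"y":0,"z":-0.8,"rx":0,"ry":0,"rz":0},{"x":0,"y":0,"z":-0.8,"rx":0,"ry":0,"rz":0},{"x":0,"y":0,"z":-0.8,"rx":0,"ry":0,"rz":0},{"x":0,"y":0,"z":-0.8,"rx":0,"ry":0,"rz":0},{"x":0.8,"y":0,"z":0,"rx":0,"ry":0,"rz":0},{"x":0.8,"y":0,"z":0,"rx":0,"ry":0,"rz":0},{"x":0.8,"y":0,"z":0,"rx":0,"ry":0,"rz":0},{"x":0.8,"y":0,"z":0,"rx":0,"ry":0,"rz":0},{"x":0.8,"y":0,"z":0,"rx":0,"ry":0,"rz":0},{"x":0.8,"y":0,"z":0,"rx":0,"ry":0,"rz":0},{"x":0.8,"y":0,"z":0,"rx":0,"ry":0,"rz":0},{"x":0.8,"y":0,"z":0,"rx":0,"ry":0,"rz":0},{"x":0,"y":0,"z":0,"rx":0,"ry":0,"rz":0},{"x":0,"y":0,"z":0,"rx":0,"ry":0,"rz":0},{"x":0,"y":0,"z":0,"rx":0,"ry":0,"rz":0}]'

```text
clock: 27.7
tool_pos: [0.4642, -0.3909, 0.4916]
orientation: [-180.0, -0.0, -90.0]
force: [-0.5, -0.2, 0.5]
opening: 0.0004
gripper_force: 0.0
```

>>> play_rows --motion '[{"x":0,"y":0,"z":0,"rx":0,"ry":0,"rz":0},{"x":0,"y":0,"z":0,"rx":0,"ry":0,"rz":0},{"x":0,"y":0,"z":0,"rx":0,"ry":0,"rz":0},{"x":0,"y":0,"z":0,"rx":0,"ry":0,"rz":0}]'

```text
clock: 28.2
tool_pos: [0.4642, -0.3911, 0.4914]
orientation: [-180.0, -0.0, -90.0]
force: [-1.4, -0.2, -0.8]
opening: 0.0002
gripper_force: 0.0
```

Run:
```python
from plant import ctrl,workorder
o=ctrl.get_obs();print(o["tool_pos"],abs(o["qvel"]).max())
if o["tool_pos"][2]>.47: print(workorder.close_job())
```

```text
[ 0.46415646 -0.39112267  0.49139241] 0.11319090862158018
the job is handed in; nothing more can be done
None
```

I pointed at the emergency light, the socket tester and the globe bulb in that order, about 4 cm above each for over two seconds with no sign of contact, then drew the hand well away and handed the job in at about 28 s.

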